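# Snap the grease coupler onto the stage's tilted nipple and hold it

### The job

The linear stage is due for greasing. Take the orange-handled grease coupler out of its black stand, set it squarely over the tilted brass nipple on the stage and press it straight down the nipple's axis until the red collar snaps home and the green pin stands up, then keep it pressed home against the spring for at least three seconds. Finish while still gripping and pressing the coupler on the nipple, and leave the bottle, the spanner and the blue tray where they are.

Things in the scene. Friction and masses are not known exactly. Their poses are not given: they have to be found in the camera images.
- coupler: Grease coupler, 110 mm long, 0.2 kg, standing upright in its stand at the start. Origin: centre of the open mouth at its lower end; z runs up its axis to the handle. From z 0 to 44 mm a round steel sleeve 30 mm in diameter with a blind bore 16 mm in diameter and 36 mm deep, open at z = 0; from z 44 to 104 mm an orange handle of square section 26 x 26 mm, its flats facing the coupler's x and y axes; above that a 6 mm brass stub, 16 mm in diameter.
- coupler_mouth (a point): Centre of the coupler's open mouth, the body's origin; the flat annular rim around it (16 mm to 30 mm in diameter) pushes the red collar.
- coupler_grip (a point): Point on the coupler's axis in the orange handle, 85 mm above the mouth: a good place to grip.
- stand: Black fixed block 85 x 85 x 40 mm; origin at the centre of its underside. A round well 35 mm in diameter and 32 mm deep in the middle of its top holds the coupler, whose mouth rests 8 mm above the table.
- stage: Fixed linear stage, aluminium base 90 mm (x) x 200 mm (y) x 16 mm with steel rails, 50 mm high dark end blocks and a grey carriage 86 x 86 mm in the middle with its top at z = 70 mm; origin at the centre of its underside, x and y along the base. The nipple rises from the carriage top and leans towards the stage's -x (towards the robot, give or take the stage's yaw).
- nipple: Fixed grease nipple on the carriage: origin on the nipple's axis, 12 mm from the carriage's centre towards the stage's -x and 74 mm above the table; its z axis is the nipple's axis, pointing outward, 25 degrees off vertical. Dark boss 38 mm in diameter up to z = 12 mm, then a brass stem 11 mm in diameter up to z = 45 mm, tapering to 5 mm at the tip at z = 52 mm. The red collar slides on the stem.
- nipple_tip (a point): Tip of the brass stem, on the nipple's axis, 52 mm from the nipple's origin.
- collar_top (a point): Centre of the upper face of the red collar (30 mm in diameter, 8 mm thick) that slides on the stem; on the nipple's axis, 30 mm from the nipple's origin at rest and 22 mm when fully home.
- collar (a joint): How far the red collar is pushed down the nipple's axis: 0 m at rest, 0.008 m at its hard stop, fully home. It does not yield until pushed with about 14 N, then the resistance falls and it snaps through to its stop, where about 6.5 N is still needed to hold it; it springs back when let go. The coupler's weight alone does not move it.
- telltale (a joint): Green pin 10 mm in diameter in the carriage top, 30 mm behind the carriage's centre (to the stage's +x): it rises as much as the collar goes down: 0 m flush, 0.008 m up when the collar is home. It only shows the collar's state.
- solvent: Bystander: amber bottle 60 mm in diameter, 130 mm tall, origin under its centre. Leave it alone.
- spanner: Bystander: steel spanner lying on the table, on the robot's side, about 180 mm long along its own x. Leave it alone.
- screwtray: Bystander: blue open tray 90 x 120 x 30 mm, origin under its centre. Leave it alone.
Things that resemble listed ones, but are neither listed nor needed, are in the scene too. What is shaped like the coupler but purple or white is not meant.

How it is judged:
By the outcome, as a careful person would: the job done as asked, in the order asked, and still so for the second after the job is handed in, while the arm keeps its last pose, push and grip.
It also fails if it takes over 42 s, if anything falls off the work surface, if the arm or the gripper's body presses on something with over 40 N, if the wrist force passes 120 N, or if a joint passes its speed limit or range.

### The arm

A 6-joint arm with a two-finger parallel gripper is mounted at the origin on the work surface. World frame = base frame: x ahead of the robot, y to its left, z up, the work surface at z = 0. Lengths are in m, angles in rad, forces in N, time in s.
With the tool pointing down it reaches from about 0.35 to 0.975 m from the base axis. Payload 7.1 kg.
Tool frame: the origin (TCP) lies midway between the tips of the shut fingers; the grasp point (between the pads) lies 19 mm behind it; z points along the fingers, y is the line along which they close (so a half turn about z gives the same grasp; the last joint's range is limited). The gripper opens to 88 mm and grips with 3 to 60 N. Pads are 20 mm wide; open, the fingers measure 115 mm over their backs; the gripper's body (75 mm by 178 mm) begins 61 mm behind the grasp point.
Start: joints at [1.328, 0.423, 1.63, -0, 1.089, -0.019], TCP at [0.139, 0.609, 0.223] pointing down, gripper open.
Joint ranges: [-3, 3], [-0.9, 2.11], [0.09, 2.58], [-1.31, 4.45], [0.11, 2.69], [-2.54, 2.54]. Speed limits (rad/s): [2.39, 2.39, 3.01, 3.14, 3.14, 3.14].

### API

Orientations are given as a unit quaternion [w, x, y, z].
In Python, from station import move_pose, movel, movej, command_gripper, wait, inverse_kinematics, read_camera, camera_info, MotionError, job_done, get_time, get_joint_pos, get_qvel, get_effort, get_tcp_pos, get_ee_rot, get_ft_force, get_ft_torque, get_grip_width, get_finger_force gives the robot as it stands. Calls block until the motion is done:
- move_pose(position, orientation): joint-space move of the TCP to a pose.
- movel(position, frame=None, v=0.15, until_force=None): straight line of the TCP; frame=None keeps the orientation; v is the mean speed in m/s. With until_force (N) it stops when the force on the tool has changed by that much, and returns True; else False.
- movej(angles): joint-space move.
- command_gripper(opening): opening from 0.0 (shut) to 1.0 (fully open); the grip force is fixed at half the most; returns when the fingers have stopped.
- wait(seconds).
- inverse_kinematics(position, orientation): joint angles nearest the present ones, or None.
- read_camera(name): name is "scene" or "top" or "wrist"; returns the picture (420x560x3 uint8, red, green, blue); there is no depth.
- camera_info(name): a dict with "intrinsics" (3x3 intrinsics, pixels), "dist" ([k1, k2, p1, p2, k3] as OpenCV has them; the pictures are not rectified), "T" (4x4, takes a point from camera to world coordinates); the wrist camera has in their place "tool_from_camera" (4x4, takes a point from camera to tool coordinates, whose origin is the TCP and whose axes are the flange's). Camera axes: x right, y up, looking along -z (the intrinsics and any distortion apply to the point x, -y, -z); pixel columns grow to the right and rows downward; lengths in m; the calibration is good to about 2 mm. A picture is of the moment at which its call begins: read the wrist's pose just before it. camera_info takes no time and is no camera call.
A pose or a line that the arm cannot do raises MotionError and nothing moves.
- job_done(): hands the job in; it is judged then, once.
Readings, each from a call of its own:
- get_time(): time.
- get_joint_pos(): joint angles.
- get_qvel(): joint speeds.
- get_effort(): joint torques, N m.
- get_tcp_pos(): TCP position.
- get_ee_rot(): TCP orientation.
- get_ft_force(): force on the tool from outside, world axes, zero at the start.
- get_ft_torque(): the same for the moment, N m.
- get_grip_width(): opening from 0.0 (shut) to 1.0 (fully open).
- get_finger_force(): force on a finger pad.
Only numpy, scipy, OpenCV 4.12 (cv2) and the standard library are available. Lean on these libraries where they do the work, as an engineer would, in place of code of your own. Each camera call takes 0.05 s, during which the arm holds its last target. There are 200 camera calls.

## Working session

There is one attempt and no reset: what is moved stays moved. The work goes in short steps, each a Python script; the robot and the scene stay as the last script left them, time stands still between calls to the robot, and variables do not carry over. Pictures are saved under pics/ and viewed, at most 10 in all, crops included, and the job is handed in when it is done.

```bash
ls; mkdir -p pics
python3 - <<'E'
from station import *
import cv2,numpy as np
for n in("scene","top"):
    cv2.imwrite(f"pics/{n}0.png",read_camera(n)[:,:,::-1]); 
    c=camera_info(n); print(n,np.round(c['T'],3).tolist(),np.round(c['intrinsics'],1).tolist(),c['dist'])
print(camera_info("wrist"),get_time())
E
```

```text
pics
scene [[0.287, -0.506, 0.813, 1.465], [0.958, 0.161, -0.238, -0.187], [-0.011, 0.847, 0.531, 0.686], [0.0, 0.0, 0.0, 1.0]] [[491.9, 0.0, 286.9], [0.0, 491.9, 212.4], [0.0, 0.0, 1.0]] [0.06109165 0.         0.         0.         0.        ]
top [[-0.008, 0.98, -0.2, 0.387], [-1.0, -0.007, 0.006, 0.102], [0.004, 0.2, 0.98, 0.955], [0.0, 0.0, 0.0, 1.0]] [[379.7, 0.0, 280.9], [0.0, 379.7, 214.2], [0.0, 0.0, 1.0]] [-0.09174438  0.          0.          0.          0.        ]
{'intrinsics': array([[321.42500395,   0.        , 278.60712059],
       [  0.        , 321.42500395, 211.47411731],
       [  0.        ,   0.        ,   1.        ]]), 'dist': array([0.02645495, 0.        , 0.        , 0.        , 0.        ]), 'tool_from_camera': array([[-8.89509521e-04,  9.60961864e-01,  2.76679427e-01,
         7.55115417e-02],
       [ 9.99999604e-01,  8.63727856e-04,  2.15049016e-04,
         4.54195466e-04],
       [-3.23218249e-05,  2.76679509e-01, -9.60962251e-01,
        -1.61596353e-01],
       [ 0.00000000e+00,  0.00000000e+00,  0.00000000e+00,
         1.00000000e+00]])} 0.1
```

View pics/scene0.png

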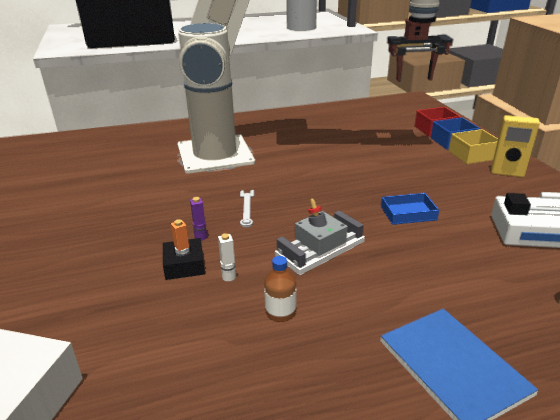

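View pics/top0.png

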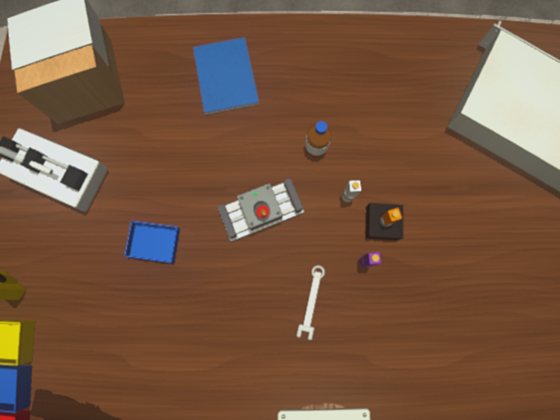

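The top view shows the orange coupler in its stand at (393,215), white at (353,190), purple at (375,258), and the red collar at (263,211) with the green pin at about (255,195). The scene view shows the coupler at (180,238) and the collar at about (315,210). Next I'll localise these roughly.

```bash
cat > h.py <<'E'
from station import *
import cv2,numpy as np
from scipy.spatial.transform import Rotation as R
def q2R(q): return R.from_quat([q[1],q[2],q[3],q[0]])
def R2q(r): x=R.from_matrix(r).as_quat(); return np.array([x[3],x[0],x[1],x[2]])
def shot(n):
    c=camera_info(n)
    if n=="wrist":
        r=get_ee_rot(); p=np.array(get_tcp_pos()); T=np.eye(4)
        r=np.array(r); T[:3,:3]=q2R(r).as_matrix(); T[:3,3]=p; c['T']=T@c['tool_from_camera']
    return read_camera(n),c
def ray(c,uv):
    u=cv2.undistortPoints(np.array([[uv]],float),c['intrinsics'],c['dist'])[0,0]
    d=c['T'][:3,:3]@np.array([u[0],-u[1],-1]); return c['T'][:3,3],d/np.linalg.norm(d)
def onz(c,uv,z):
    o,d=ray(c,uv); return o+d*(z-o[2])/d[2]
def proj(c,P):
    Q=np.linalg.inv(c['T'])@np.r_[P,1]; Q=np.array([Q[0],-Q[1],-Q[2]])
    return cv2.projectPoints(Q.reshape(1,3),np.zeros(3),np.zeros(3),c['intrinsics'],c['dist'])[0].ravel()
def tri(rs):
    A=sum(np.eye(3)-np.outer(d,d) for o,d in rs); b=sum((np.eye(3)-np.outer(d,d))@o for o,d in rs)
    return np.linalg.solve(A,b)
def blobs(im,lo,hi,box=None,amin=8):
    h=cv2.cvtColor(im,cv2.COLOR_RGB2HSV); m=cv2.inRange(h,np.array(lo),np.array(hi))
    if box: k=np.zeros_like(m); x0,y0,x1,y1=box; k[y0:y1,x0:x1]=255; m&=k
    n,l,s,c=cv2.connectedComponentsWithStats(m)
    return sorted([(s[i,4],*np.round(c[i],1),*s[i,:4]) for i in range(1,n) if s[i,4]>=amin],reverse=True),m
E
python3 - <<'E'
from h import *
t,ct=shot("top"); s,cs=shot("scene")
for nm,im,c,bx in(("top",t,ct,dict(o=(360,190,415,250),r=(240,190,290,235))),("scene",s,cs,dict(o=(160,210,195,260),r=(295,190,345,245)))):
    print(nm,"orange",blobs(im,(5,150,100),(22,255,255),bx['o'])[0])
    print(" red",blobs(im,(0,170,90),(4,255,255),bx['r'],4)[0]); print(" green",blobs(im,(40,100,60),(85,255,255),bx['r'],2)[0])
    print(" brass",blobs(im,(10,90,90),(30,255,255),bx['r'],2)[0])
for n,im,b in(("top",t,(200,160,410,275)),("scene",s,(150,180,370,290))):
    x=im[b[1]:b[3],b[0]:b[2]]; cv2.imwrite(f"pics/{n}c.png",cv2.resize(x[:,:,::-1],None,fx=3.6,fy=3.6,interpolation=2))
print(onz(ct,(385,221),.04))
E
```

```text
top orange [(np.int32(1817), np.float64(389.5), np.float64(217.7), np.int32(360), np.int32(190), np.int32(55), np.int32(60)), (np.int32(216), np.float64(392.2), np.float64(215.6), np.int32(383), np.int32(207), np.int32(19), np.int32(18))]
 red [(np.int32(78), np.float64(261.9), np.float64(210.8), np.int32(257), np.int32(206), np.int32(12), np.int32(12))]
 green [(np.int32(8), np.float64(254.9), np.float64(193.9), np.int32(254), np.int32(193), np.int32(3), np.int32(3))]
 brass [(np.int32(283), np.float64(277.6), np.float64(229.2), np.int32(255), np.int32(220), np.int32(35), np.int32(15)), (np.int32(24), np.float64(263.1), np.float64(212.3), np.int32(261), np.int32(210), np.int32(5), np.int32(6)), (np.int32(24), np.float64(243.2), np.float64(191.0), np.int32(240), np.int32(190), np.int32(10), np.int32(4))]
scene orange [(np.int32(390), np.float64(179.7), np.float64(235.3), np.int32(171), np.int32(220), np.int32(18), np.int32(31))]
 red [(np.int32(58), np.float64(314.5), np.float64(209.4), np.int32(308), np.int32(206), np.int32(13), np.int32(7))]
 green [(np.int32(6), np.float64(330.0), np.float64(229.5), np.int32(329), np.int32(229), np.int32(3), np.int32(2))]
 brass [(np.int32(1092), np.float64(317.9), np.float64(202.0), np.int32(295), np.int32(190), np.int32(50), np.int32(33))]
[ 0.55420851 -0.16028894  0.04      ]
```

Run:
```python
from h import *
t,ct=shot("top"); s,cs=shot("scene")
g=tri([ray(ct,(254.9,193.9)),ray(cs,(330,229.5))]); print("green tri",g,"onz",onz(ct,(254.9,193.9),.07),onz(cs,(330,229.5),.07))
print("red",tri([ray(ct,(261.9,210.8)),ray(cs,(314.5,209.4))]))
print("orange top cam z=.112",onz(ct,(393.5,214),.112),"tri",tri([ray(ct,(392.2,215.6)),ray(cs,(179.7,235.3))]))
print("white,purple",onz(ct,(355,186),.11),onz(ct,(375,258),.11))
print(q2R(get_ee_rot()).as_matrix().round(3).tolist(),get_time())
```

```text
green tri [0.61792571 0.15958219 0.06895338] onz [0.61747166 0.15898095 0.07      ] [0.61941967 0.15956537 0.07      ]
red [0.5698415  0.14039497 0.09715168]
orange top cam z=.112 [ 0.55713666 -0.1604135   0.112     ] tri [ 0.55935183 -0.16486728  0.08290588]
white,purple [ 0.62440398 -0.07513875  0.11      ] [ 0.45748896 -0.11245117  0.11      ]
[[-0.975, 0.222, -0.0], [0.222, 0.975, -0.001], [-0.0, -0.001, -1.0]] 0.3
```

View pics/topc.png

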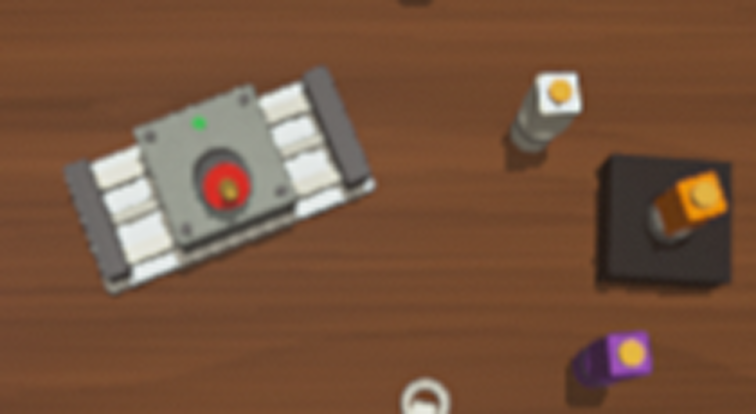

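```bash
cat >> h.py <<'E'
def down(yaw,tilt=0):
    "tool y along yaw+90deg; tool z = -(axis leaning by tilt towards -x of yaw)"
    y=np.array([-np.sin(yaw),np.cos(yaw),0]); n=np.array([-np.sin(tilt)*np.cos(yaw),-np.sin(tilt)*np.sin(yaw),np.cos(tilt)])
    return np.c_[np.cross(y,-n),y,-n]
E
python3 - <<'E'
from h import *
q=R2q(down(np.radians(21)))
import pickle
V=[]
for k,p in enumerate([(.55,.175,.24),(.55,.105,.24)]):
    move_pose(p,q); wait(.2); im,c=shot("wrist"); V.append((im,c)); cv2.imwrite(f"pics/n{k}.png",im[:,:,::-1])
    for nm,lo,hi in(("red",(0,170,80),(4,255,255)),("green",(45,100,60),(85,255,255)),("brass",(8,90,80),(30,255,255))):
        print(k,nm,blobs(im,lo,hi,None,15)[0][:4])
    print(proj(c,(.57,.1404,.097)),proj(c,(.618,.159,.07)))
pickle.dump(V,open("V.pkl","wb"))
p=(.557,-.1625,.24); move_pose(p,R2q(down(np.radians(20)))); wait(.2); im,c=shot("wrist"); cv2.imwrite("pics/c0.png",im[:,:,::-1]); pickle.dump((im,c),open("C.pkl","wb"))
print(proj(c,(.557,-.1625,.112)),blobs(im,(5,150,60),(22,255,255),None,30)[0][:5])
print(get_time(),get_tcp_pos())
a=np.vstack([np.hstack([cv2.imread("pics/n0.png"),cv2.imread("pics/n1.png")]),np.hstack([cv2.imread("pics/c0.png")]*2)])
cv2.imwrite("pics/m0.png",cv2.resize(a,(800,600)))
E
```

```text
0 red [(np.int32(528), np.float64(238.0), np.float64(205.3), np.int32(223), np.int32(190), np.int32(30), np.int32(31))]
0 green [(np.int32(54), np.float64(242.7), np.float64(244.7), np.int32(239), np.int32(241), np.int32(9), np.int32(8))]
0 brass [(np.int32(133710), np.float64(285.5), np.float64(138.4), np.int32(0), np.int32(0), np.int32(560), np.int32(319)), (np.int32(15650), np.float64(321.2), np.float64(382.9), np.int32(136), np.int32(353), np.int32(424), np.int32(59)), (np.int32(1262), np.float64(87.2), np.float64(338.4), np.int32(72), np.int32(305), np.int32(40), np.int32(67)), (np.int32(1245), np.float64(470.1), np.float64(338.4), np.int32(446), np.int32(305), np.int32(40), np.int32(67))]
[237.56400961 205.4257884 ] [242.34400182 244.11087093]
1 red [(np.int32(510), np.float64(303.4), np.float64(228.9), np.int32(290), np.int32(214), np.int32(29), np.int32(30))]
1 green [(np.int32(53), np.float64(301.0), np.float64(265.2), np.int32(297), np.int32(262), np.int32(9), np.int32(8))]
1 brass [(np.int32(129194), np.float64(287.7), np.float64(140.1), np.int32(0), np.int32(0), np.int32(
[... 361 characters left out ...]
)]
[303.44717517 229.22093971] [300.83625948 264.53606713]
[277.16913391 202.3448533 ] [(np.int32(121923), np.float64(249.4), np.float64(148.9), np.int32(0), np.int32(0), np.int32(560), np.int32(318)), (np.int32(15342), np.float64(308.1), np.float64(384.7), np.int32(137), np.int32(354), np.int32(423), np.int32(57)), (np.int32(4152), np.float64(373.1), np.float64(73.6), np.int32(325), np.int32(27), np.int32(97), np.int32(92)), (np.int32(1092), np.float64(87.1), np.float64(338.6), np.int32(73), np.int32(305), np.int32(38), np.int32(67)), (np.int32(1018), np.float64(470.1), np.float64(338.5), np.int32(447), np.int32(305), np.int32(39), np.int32(67))]
4.6167 [ 0.55726001 -0.16130547  0.24004677]
```

View pics/m0.png

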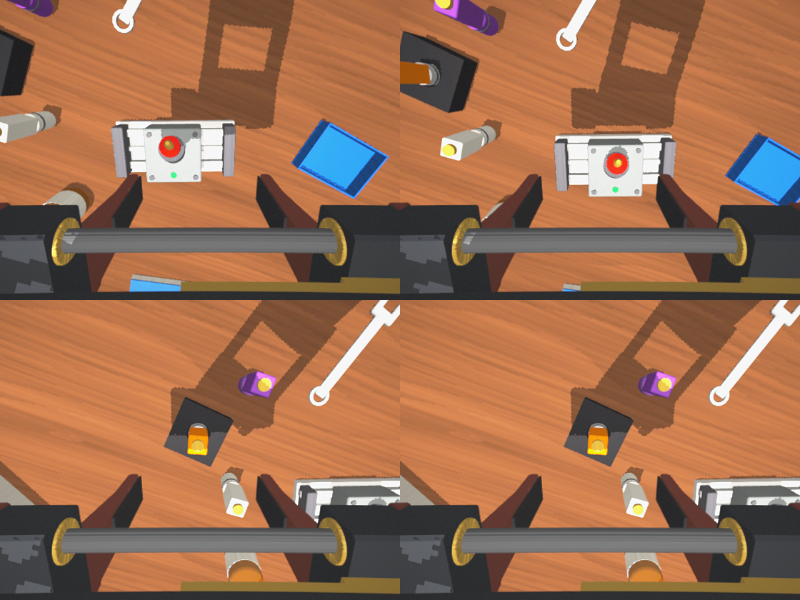

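The wrist views match the predictions within 1 px: red at about (238,205) and (303,229), coupler top at about (277,203). I'll refine the nipple pose and the coupler yaw from these images.

Run:
```python
from h import *
import pickle
from scipy.optimize import least_squares
V=pickle.load(open("V.pkl","rb")); im,c=pickle.load(open("C.pkl","rb"))
rr=[];gg=[];bb=[]
for im1,c1 in V:
    r=blobs(im1,(0,170,80),(4,255,255),None,15)[0][0]; g=blobs(im1,(45,100,60),(85,255,255),None,15)[0][0]
    x,y,w,h=map(int,r[3:7]); b=blobs(im1,(8,80,80),(35,255,255),(x-3,y-6,x+w+3,y+h+3),3)[0]
    print("brass",b[:3],"red box",x,y,w,h)
    rr.append(ray(c1,r[1:3]));gg.append(ray(c1,g[1:3]));bb.append(ray(c1,b[0][1:3]))
    print(onz(c1,r[1:3],.0995),onz(c1,g[1:3],.07),onz(c1,b[0][1:3],.118))
print("tri",tri(rr),tri(gg),tri(bb))
h=cv2.cvtColor(im,cv2.COLOR_RGB2HSV)
b,m=blobs(im,(12,150,170),(32,255,255),(255,165,305,225),15); print("coupler",b)
cn=max(cv2.findContours(m,0,2)[0],key=cv2.contourArea); print(cv2.minAreaRect(cn))
x=np.hstack([cv2.resize(i[y-45:y+45,x-45:x+45,::-1],(390,390),interpolation=2) for i,x,y in((im,277,200),(V[1][0],303,235))]); cv2.imwrite("pics/m1.png",x)
```

```text
brass [(np.int32(144), np.float64(235.9), np.float64(202.6), np.int32(229), np.int32(196), np.int32(14), np.int32(14))] red box 223 190 30 31
[0.56898541 0.14082234 0.0995    ] [0.6185185  0.15959745 0.07      ] [0.56178142 0.13869373 0.118     ]
brass [(np.int32(124), np.float64(304.5), np.float64(227.6), np.int32(299), np.int32(222), np.int32(12), np.int32(13))] red box 290 214 29 30
[0.56896359 0.13972468 0.0995    ] [0.6186905  0.15947909 0.07      ] [0.56194524 0.13647731 0.118     ]
tri [0.57040338 0.14069636 0.09467066] [0.61885813 0.15961842 0.06939501] [0.56456938 0.13836374 0.10867204]
coupler [(np.int32(966), np.float64(276.6), np.float64(197.5), np.int32(262), np.int32(178), np.int32(30), np.int32(39)), (np.int32(25), np.float64(262.5), np.float64(221.3), np.int32(255), np.int32(217), np.int32(16), np.int32(8)), (np.int32(20), np.float64(302.7), np.float64(221.8), np.int32(301), np.int32(218), np.int32(4), np.int32(7))]
((276.8252258300781, 197.1217041015625), (27.73842430114746, 37.3836784362793), 3.814074993133545)
```

View pics/m1.png

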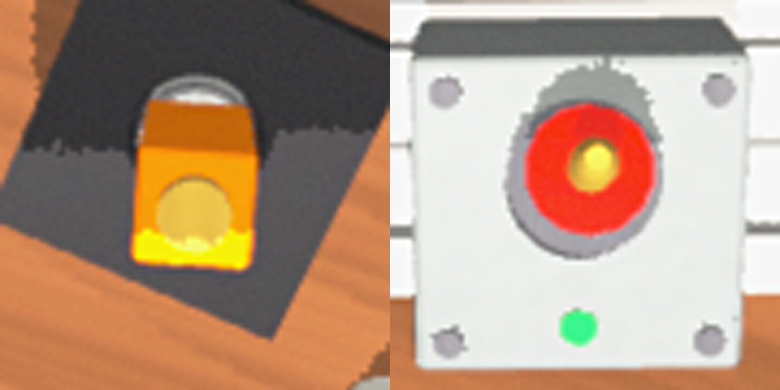

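Run:
```python
from h import *
import pickle
V=pickle.load(open("V.pkl","rb")); im,c=pickle.load(open("C.pkl","rb"))
s=[onz(V[1][1],(258+(u-390)*90/390,190+v*90/390),.07) for u,v in((446,92),(449,342),(719,90),(710,340))]
for a,b in((0,1),(2,3)):
    d=s[b]-s[a]; print("yaw",np.degrees(np.arctan2(d[1],d[0])),np.linalg.norm(d))
d=s[0]-s[2]; print("yaw y",np.degrees(np.arctan2(d[1],d[0]))-90, "carriage centre",np.mean(s,0))
p=onz(c,(276.5,204.2),.118); print("coupler",p)
r=down(np.radians(16)); q=R2q(r)
move_pose((p[0],p[1],.17),q); movel((p[0],p[1],.074),v=.1); print(get_tcp_pos())
command_gripper(0.0); wait(.2); print("width mm",get_grip_width()*88,get_finger_force(),get_ft_force())
movel((p[0],p[1],.26),v=.12); wait(.2); print(get_grip_width()*88,get_ft_force(),get_time())
for n in("scene","wrist"):
    i,_=shot(n); cv2.imwrite(f"pics/{n}1.png",i[:,:,::-1])
a,b=[cv2.imread(f"pics/{n}1.png") for n in("scene","wrist")]
cv2.imwrite("pics/m2.png",np.hstack([cv2.resize(a[100:310,120:400],(400,300)),cv2.resize(b,(400,300))]))
```

```text
yaw 21.297209893202695 0.06789460034026215
yaw 21.714516127090075 0.06779518432786769
yaw y -158.55769794038093 carriage centre [0.59082251 0.14940554 0.07      ]
coupler [ 0.55739053 -0.16298137  0.118     ]
[ 0.5579168  -0.16314789  0.07459888]
width mm 26.18899423723826 29.979473054409027 [ 0.38340106 -1.19356347  0.73289403]
26.245215447617156 [ 0.33572872 -0.94337116 -2.25857456] 9.1833
```

View pics/m2.png

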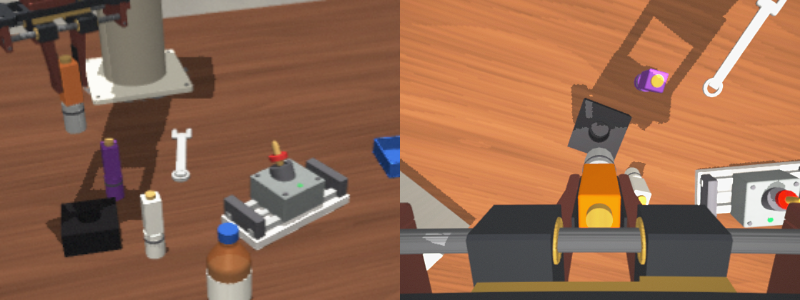

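The coupler is gripped and lifted upright, with its sleeve hanging straight. The stand is empty, and purple and white are untouched. Next I go to the pre-insertion pose on the nipple axis.

Run:
```python
from h import *
r=down(np.radians(21.3),np.radians(25)); n=-r[:,2]; col=np.array([.5679,.1402,.1012]); tip=col+.022*n
pre=tip+n*(.066+.015)
try: move_pose(pre+n*.06,R2q(r))
except MotionError as e: print(e); raise
movel(pre,v=.1); wait(.3); print("err",(np.array(get_tcp_pos())-pre).round(4),np.degrees(R.from_matrix(q2R(get_ee_rot()).as_matrix().T@r).magnitude()),get_ft_force(),get_time(),get_joint_pos())
o=[]
for k,m in(("scene",0),("top",0),("wrist",0)):
    i,c=shot(k); u=proj(c,tip).astype(int) ; u2=proj(c,pre-n*.066); print(k,u,u2)
    x,y=np.clip(u,45,[514,374]); x=int(x);y=int(y)
    o.append(cv2.resize(i[y-45:y+45,x-45:x+45,::-1],(266,266),interpolation=2))
    cv2.imwrite(f"pics/{k}2.png",i[:,:,::-1])
o[2]=cv2.resize(i[:,:,::-1],(266,266)); cv2.imwrite("pics/m3.png",np.hstack([o[0],o[1],o[2]]))
```

```text
err [0.0001 0.     0.0006] 0.05570031120476641 [-0.05413274 -0.62805384 -1.85407148] 11.425 [ 0.15846573  0.20040747  2.1248861   0.23321362  0.39741172 -1.98026859]
scene [311 198] [310.12720614 191.9744689 ]
top [263 213] [263.99020364 214.61181842]
wrist [278 217] [278.54387977 223.95261415]
```

View pics/m3.png

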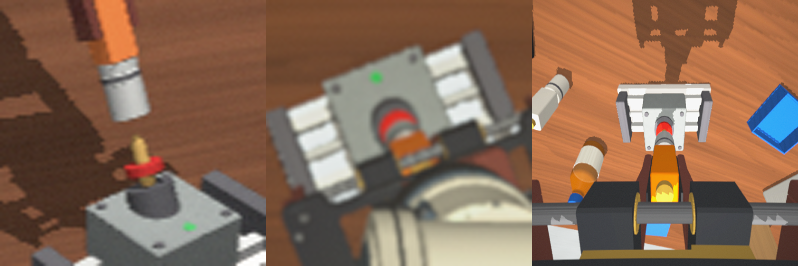

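The scene crop shows the sleeve nearly on the axis. The tip may sit 1–2 px to the right of the prediction, so I'll check one enlarged crop with predictions overlaid.

Run:
```python
from h import *
r=down(np.radians(21.3),np.radians(25)); n=-r[:,2]; col=np.array([.5679,.1402,.1012])
c=camera_info("scene"); i=cv2.imread("pics/scene2.png"); f=10; x0,y0=280,165
a=cv2.resize(i[y0:y0+60,x0:x0+60],None,fx=f,fy=f,interpolation=cv2.INTER_NEAREST)
for d in(-.018,0,.022,.037,.081): 
    u=proj(c,col+d*n); print(d,u); cv2.circle(a,tuple(int(v) for v in ((u-[x0,y0]+.5)*f)),4,(255,0,255),-1)
print("px/m",[ (proj(c,col+.01*v)-proj(c,col)).round(2) for v in (r[:,0],r[:,1],n)])
cv2.imwrite("pics/m4.png",a)
```

```text
-0.018 [316.41553439 214.90619509]
0 [314.37015133 207.45055941]
0.022 [311.85368279 198.27341896]
0.037 [310.12720614 191.9744689 ]
0.081 [305.01094233 173.29478767]
px/m [array([-2.62, -0.03]), array([ 3.33, -1.44]), array([-1.14, -4.16])]
```

View pics/m4.png

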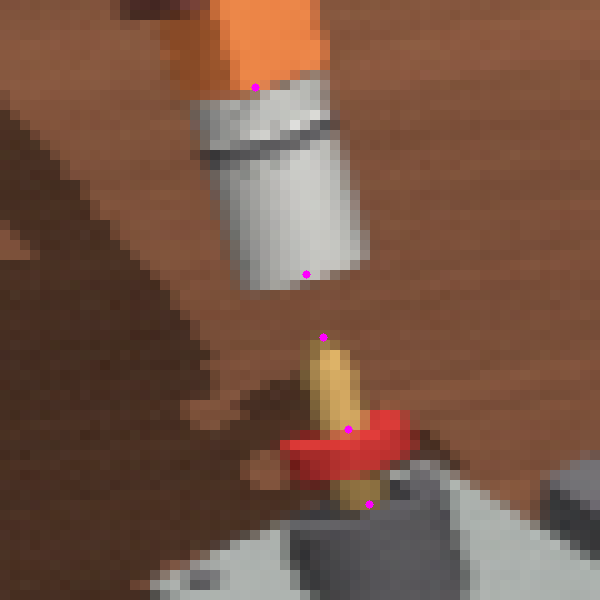

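Both the sleeve and the stem lie within about 0.5 px (1 mm) of the predicted axis. I'll insert along the axis.

Run:
```python
from h import *
r=down(np.radians(21.3),np.radians(25)); n=-r[:,2]; col=np.array([.5679,.1402,.1012]); q=R2q(r)
def st(l):
    p=np.array(get_tcp_pos())-.066*n-col; f=np.array(get_ft_force()); print(l,"mouth along mm",(p@n*1e3).round(2),"lat",(r.T@p*1e3).round(2)[:2],"F axial",(f@n).round(1),"lat",(r.T@f).round(1)[:2],"w",round(get_grip_width()*88,2),get_time().__round__(2))
st("pre")
T=lambda d: col+n*(.066+d)
h=movel(T(.006),v=.06,until_force=6); st(f"in {h}")
if not h:
    h=movel(T(-.004),v=.02,until_force=6); st(f"contact {h}")
    h=movel(T(-.013),v=.02,until_force=24); st(f"press {h}"); wait(.2); st("hold")
    i,_=shot("scene"); cv2.imwrite("pics/s5.png",i[:,:,::-1])
    print(blobs(i,(40,100,60),(85,255,255),(295,190,345,245),2)[0])
    cv2.imwrite("pics/m5.png",cv2.resize(i[165:245,270:350,::-1],None,fx=6,fy=6,interpolation=2))
```

```text
pre mouth along mm 37.25 lat [-0.19 -0.01] F axial -2.0 lat [ 0.9 -0.4] w 25.96 11.57
in False mouth along mm 5.67 lat [0.24 0.06] F axial -1.6 lat [ 0.9 -0.3] w 25.92 12.24
contact True mouth along mm -0.67 lat [-0.35 -0.09] F axial 11.1 lat [ 0.1 -0.5] w 25.94 12.64
press True mouth along mm -8.64 lat [-0.98 -0.19] F axial 5.1 lat [-0.2 -0. ] w 25.5 13.12
hold mouth along mm -8.66 lat [-0.97 -0.21] F axial 5.4 lat [0.3 0.4] w 26.08 13.32
[(np.int32(15), np.float64(329.8), np.float64(227.8), np.int32(328), np.int32(226), np.int32(4), np.int32(5))]
```

View pics/m5.png

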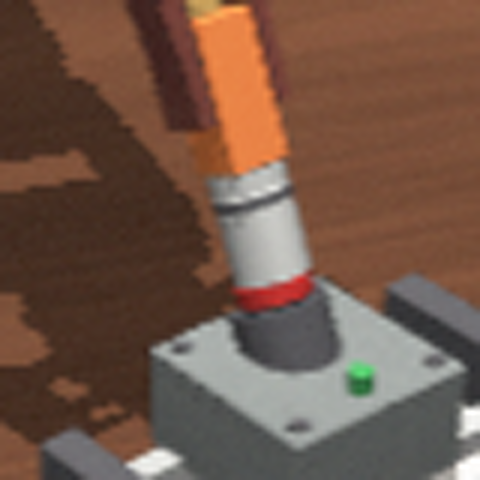

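The collar is home and the green pin stands up. The present force is only just above the spring's 6.5 N, so I'll press firmer and then hold.

Run:
```python
from h import *
r=down(np.radians(21.3),np.radians(25)); n=-r[:,2]; col=np.array([.5679,.1402,.1012])
def st(l):
    p=np.array(get_tcp_pos())-.066*n-col; f=np.array(get_ft_force()); print(l,(p@n*1e3).round(2),"lat",(r.T@p*1e3).round(2)[:2],"F",(f@n).round(1),(r.T@f).round(1)[:2],round(get_time(),2)); return f@n
d=-.0090
while d>-.014:
    movel(col+n*(.066+d),v=.01); wait(.1)
    if st(round(d*1e3,1))>16: break
    d-=.0005
for _ in range(4): wait(1); st("hold")
i,_=shot("scene"); print(blobs(i,(40,100,60),(85,255,255),(295,190,345,245),2)[0])
cv2.imwrite("pics/m6.png",cv2.resize(i[165:245,270:350,::-1],None,fx=6,fy=6,interpolation=2))
```

```text
-9.0 -8.65 lat [-1.01 -0.21] F 6.9 [-1.7 -0.1] 13.72
-9.5 -8.7 lat [-1.1  -0.22] F 14.7 [ 0.3 -0.3] 14.07
-10.0 -8.78 lat [-1.11 -0.23] F 22.0 [ 1.  -0.2] 14.42
hold -8.78 lat [-1.09 -0.22] F 23.5 [1.7 0.2] 15.42
hold -8.78 lat [-1.09 -0.22] F 23.6 [ 1.4 -0.5] 16.42
hold -8.76 lat [-1.17 -0.23] F 23.4 [ 1.4 -0.7] 17.42
hold -8.78 lat [-1.14 -0.23] F 22.6 [2.1 0.1] 18.42
[(np.int32(15), np.float64(329.8), np.float64(227.8), np.int32(328), np.int32(226), np.int32(4), np.int32(5))]
```

View pics/m6.png

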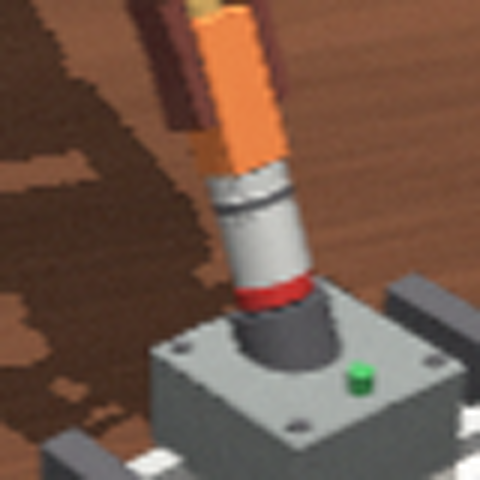

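The coupler is square on the collar, the green pin is up, and about 23 N has held steady for over 4 s.

```bash
python3 -c "
from station import *
print(job_done())"
```

```text
the job is handed in; nothing more can be done
None
```

The job is handed in: the coupler is on the nipple with the red collar home and the green pin up, held at about 23 N for over 4 s and still gripped and pressed, and the arm never went near the bottle, spanner or tray.

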